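Hold the bored end cap hole-up over the nested drip cups

TASK

Get ready to glue the wooden end cap: first nest the two white mixing cups, one seated fully inside the other and standing upright on the bench, to make a drip pot, and let go of them. Then find the end of the brown wooden cap that has the blind hole, turn the cap so that the hole faces straight up, and hold it still in the gripper centred above the cups, a few centimetres clear of the rim; finish while still holding it there. Leave everything else on the bench where it is.

Things in the scene. Friction and masses are not known exactly. Their poses are not given: they have to be found in the camera images.
- cup_a: white mixing cup, 72 mm tall, 60 g, upright; origin at the centre of its underside, z up. Foot 34 mm across, tapering out to a straight collar 66 mm across over the top 24 mm (48-72 mm up; grip here). Mouth 53 mm, wall 2.5 mm. Both alike: set into the other, it sinks until its collar rests on the other's rim, 24 mm above it (only the collar shows), 1.5 mm side play
- cup_b: white mixing cup, 72 mm tall, 60 g, upright; origin at the centre of its underside, z up. Foot 34 mm across, tapering out to a straight collar 66 mm across over the top 24 mm (48-72 mm up; grip here). Mouth 53 mm, wall 2.5 mm. Both alike: set into the other, it sinks until its collar rests on the other's rim, 24 mm above it (only the collar shows), 1.5 mm side play
- cap: brown wooden end cap, a square block 60 mm long (its x), section 40 x 40 mm, 90 g, lying on its side; origin at the block's centre, 20 mm above the bench. +x end: brass-lined blind round hole 24 mm across, 37 mm deep. -x end: closed, with a square boss 28 x 28 mm, 6 mm thick. At first the hole faces the robot's side , within 75 deg of world -x; the boss shows from above
- cap_mouth (a point): centre of the mouth of the cap's blind hole, 30 mm from the cap's origin along its x
- tape_wide: wide grey tape roll lying flat, 100 mm across, 48 mm tall, origin under its centre (bystander)
- tape_narrow: paper tape roll lying flat, 84 mm across, 22 mm tall, origin under its centre (bystander)
- marker: marker pen lying along its x, 130 mm long, 14 mm thick, origin under its middle (bystander)
- knife: blue craft knife lying along its x, 185 mm long, 24 mm wide, 18 mm tall, origin under the middle of its handle (bystander)
- sanding_block: cork sanding block, 70 (x) x 35 x 22 mm tall, origin under its centre (bystander)
- oil_bottle: yellow bottle with blue cap, 60 mm across, 170 mm tall, origin under its centre (bystander)
- file: flat file with wooden handle, lying along its x, 260 mm long, 22 mm tall, origin near its middle (bystander)
There are look-alikes about, which are no part of the job. Leave any blue look-alike of the cup_b alone. What is meant by the cap is not pink, and is the larger of those in its own colour.

How it is judged:
By the outcome, as a careful person would: the job done as asked, in the order asked, and still so for the second after the job is handed in, while the arm keeps its last pose, push and grip.
It also fails if it takes over 67 s, if anything falls off the work surface, if the arm or the gripper's body presses on something with over 40 N, if the wrist force passes 120 N, or if a joint passes its speed limit or range.

ROBOT

A 6-joint arm with a two-finger parallel gripper is mounted at the origin on the work surface. World frame = base frame: x ahead of the robot, y to its left, z up, the work surface at z = 0. Lengths are in m, angles in rad, forces in N, time in s.
With the tool pointing down it reaches from about 0.35 to 0.85 m from the base axis. Payload 8.1 kg.
Tool frame: the origin (TCP) lies at the centre of the arm's flange, where the gripper is bolted on; the fingertips stand 186 mm ahead of it and the grasp point (between the pads) lies 167 mm ahead of it; z points along the fingers, y is the line along which they close (so a half turn about z gives the same grasp; the last joint's range is limited). The gripper opens to 93 mm and grips with 3 to 60 N. Pads are 15 mm wide; open, the fingers measure 128 mm over their backs; the gripper's body (75 mm by 188 mm) begins 65 mm behind the grasp point.
Start: joints at [-1.28, 0.13, 1.488, -0, 1.523, -0.085], TCP at [0.22, -0.558, 0.405] pointing down, gripper open.
Joint ranges: [-2.96, 2.96], [-0.89, 2.26], [0.02, 2.5], [-1.34, 4.48], [0, 2.73], [-2.66, 2.66]. Speed limits (rad/s): [2.39, 2.39, 2.79, 3.14, 3.14, 3.14].

INTERFACE

Orientations are given as a rotation vector (axis times angle).
In Python, from plant import read_state, read_camera, camera_params, robot gives the robot as it stands.
- The arm moves only by the tool carry_out, never from a script. Its argument "targets" is a list of rows, each an object of numbers: "hand": the opening in per cent of the stroke, from 0 (shut) to 100 (fully open); "x", "y", "z": the shift along the tool's x, y, z in m; "ax", "ay", "az": the turn, a rotation vector about the tool's x, y, z in rad. In form: [{"hand": .., "x": .., "y": .., "z": .., "ax": .., "ay": .., "az": ..}, ...]. A call has 1 to 8 rows; each row is the pose to reach, as a shift and turn from the pose commanded when the call began, along the tool's axes at that moment; what a row does not reach only later rows make up. A row lasts 1/8 s, in which the tool goes at most 62.5 mm and 10.7 degrees, less where a joint would pass 70% of its speed; a pose out of reach is approached as far as the arm can. A call with a gripper value outside its range is refused whole. The fingers move at their own pace and stop on an object; "newtons" is the grip in N (left out, the last holds). Time passes only in rows, so rows that repeat a pose let the fingers close. It gives the time, the measured TCP pose, the force, the opening and the grip force at its end, in the units of the state.
- read_state(): the state, without advancing time (a new reading comes with each control period).
- read_camera(name): name is "side" or "top" or "wrist"; returns (picture, depth): 480x640x3 uint8, blue, green, red; 480x640 float32, m along the optical axis (not along the pixel's ray), 0 where there is no reading.
- camera_params(name): a dict with "fx", "fy", "cx", "cy" (pixels), "position" and "rotation" of the camera in the world. Camera axes: x right, y up, looking along -z (the intrinsics and any distortion apply to the point x, -y, -z); pixel columns grow to the right and rows downward; lengths in m; the calibration is good to about 2 mm. A picture is of the moment at which its call begins: read the wrist's pose just before it. camera_params takes no time and is no camera call; for the wrist camera it gives the pose at the moment of the call.
- robot.close_job(): hands the job in; it is judged then, once.
The state is a dict: "t": time; "q": joint angles; "dq": joint speeds; "joint_torque": joint torques, N m; "tool_pos": TCP position; "orientation": TCP orientation; "force": force on the tool from outside, world axes, zero at the start; "wrist_torque": the same for the moment, N m; "opening": finger opening in m; "gripper_force": force on a finger pad.
Only numpy, scipy, OpenCV 4.12 (cv2) and the standard library are available. Lean on these libraries where they do the work, as an engineer would, in place of code of your own. Each camera call takes 0.05 s, during which the arm holds its last target. There are 200 camera calls.

## Working session

There is one attempt and no reset: what is moved stays moved. The work goes in short steps, Python scripts to look and compute and a tool call to move; the robot and the scene stay as the last step left them, time stands still between calls to the robot, and variables do not carry over. Pictures are saved under pics/ and viewed, at most 10 in all, crops included, and the job is handed in when it is done.

Besides the shell and the picture viewer there is one more tool, called after "Request:" as a command line: name --argument value ..., lists and objects as JSON in quotes. carry_out: Moves the arm, as the interface text tells. Its arguments: {"type":"object","properties":{"targets":{"type":"array","items":{"type":"object","properties":{"hand":{"type":"number"},"x":{"type":"number"},"y":{"type":"number"},"z":{"type":"number"},"ax":{"type":"number"},"ay":{"type":"number"},"az":{"type":"number"}}}},"newtons":{"type":"number"}},"required":["targets"]}

```bash
mkdir -p pics; ls
cat > h.py <<'E'
import numpy as np, cv2
from scipy.spatial.transform import Rotation as R
from plant import read_state, read_camera, camera_params, robot
def snap(n,f):
    p=camera_params(n); im,d=read_camera(n); cv2.imwrite(f'pics/{f}.png',im); np.savez(f'pics/{f}.npz',d=d,**{k:np.array(v) for k,v in p.items()}); return im,d,p
def pt(f,u,v,z=None):
    a=np.load(f'pics/{f}.npz'); M=a['rotation']
    M=M if M.shape==(3,3) else R.from_rotvec(M).as_matrix()
    ray=np.array([(u-a['cx'])/a['fx'],-(v-a['cy'])/a['fy'],-1.])
    w=M@ray; o=a['position']
    if z is None:
        return o+w*np.median(a['d'][v-1:v+2,u-1:u+2])
    return o+w*(z-o[2])/w[2]
E
python3 - <<'E'
from h import *
for n in('top','side'):
    im,d,p=snap(n,n+'0'); print(p)
print(read_state())
E
```

```text
pics
{'fx': 526.3948088430476, 'fy': 526.3948088430476, 'cx': 320.5725036581262, 'cy': 244.81344607479153, 'position': array([0.43784017, 0.06359568, 1.00706241]), 'rotation': array([ 0.09974198, -0.08856001, -1.55000739])}
{'fx': 478.84496844557196, 'fy': 478.84496844557196, 'cx': 322.7352130767097, 'cy': 239.17277336047476, 'position': array([0.29791535, 0.78025684, 0.78422918]), 'rotation': array([ 0.17851182, -1.10373158, -2.61471088])}
{'t': 0.1, 'q': array([-1.28037226e+00,  1.31073824e-01,  1.48915186e+00,  4.55309836e-06,
        1.52299109e+00, -8.54031349e-02]), 'dq': array([-0.00054088, -0.00288304, -0.00231499, -0.00137478,  0.00097548,
        0.00152289]), 'joint_torque': array([ 1.60206961e-03, -5.61340284e+01, -4.93097091e+01,  7.70600117e-02,
        2.90304667e-02, -1.88657248e-05]), 'tool_pos': array([ 0.22018763, -0.5579224 ,  0.40380932]), 'orientation': array([-3.08470092e+00, -5.86577533e-01,  2.53825844e-04]), 'force': array([-0.14937467,  0.12273551, -0.07404393]), 'wrist_torque': array([-0.00625189,  0.00542137,  0.01216537]), 'gripper_force': 0.0, 'opening': 0.09299890348290613}
```

View pics/top0.png

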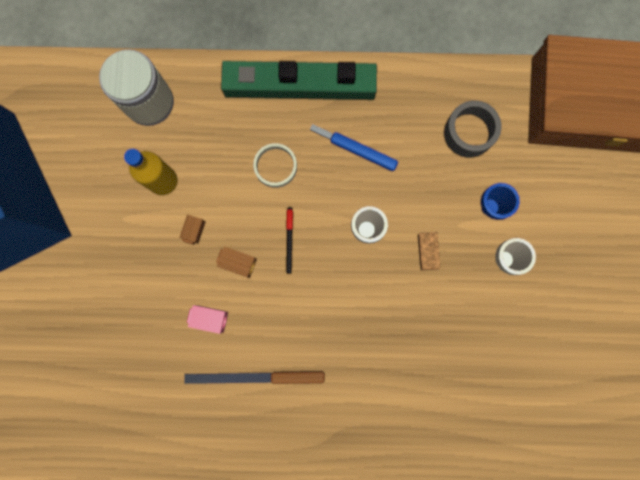

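View pics/side0.png

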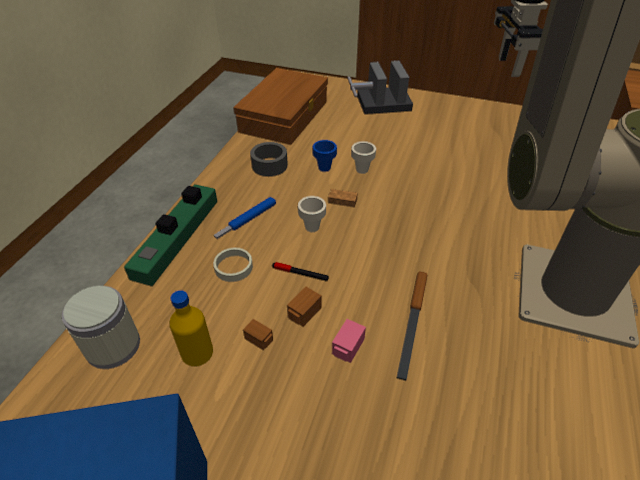

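Run:
```python
from h import *
for n,u,v,z in [('near',369,225,.072),('right',517,257,.072),('blue',500,201,.072),('cap',236,262,.04),('sand',429,251,.022)]:
    print(n,pt('top0',u,v,z).round(4),pt('top0',u,v).round(4))
im=cv2.imread('pics/top0.png'); 
a=cv2.resize(im[235:285,205:270],None,fx=8,fy=8,interpolation=cv2.INTER_CUBIC)
# rim fits
g=cv2.imread('pics/top0.png')
for u,v in [(369,225),(517,257)]:
    m=np.zeros(im.shape[:2],np.uint8); d=np.load('pics/top0.npz')['d']
    P=np.array([[pt('top0',x,y) for x in range(u-25,u+26)] for y in range(v-25,v+26)])
    k=(P[...,2]>.064)&(P[...,2]<.08)
    c,r=cv2.minEnclosingCircle(P[k][:,:2].astype(np.float32)); print(c,r,k.sum())
P=np.array([[pt('top0',x,y) for x in range(210,266)] for y in range(240,284)])
k=(P[...,2]>.035)&(P[...,2]<.046); print(cv2.minAreaRect(P[k][:,:2].astype(np.float32)*1000),P[k].mean(0),k.sum())
k=(P[...,2]>.02)&(P[...,2]<.06); print(cv2.minAreaRect(P[k][:,:2].astype(np.float32)*1000))
s=cv2.imread('pics/side0.png')[280:330,275:335]
b=cv2.resize(s,None,fx=8,fy=8,interpolation=cv2.INTER_CUBIC)[:400]
cv2.imwrite('pics/c1.png',np.vstack([cv2.resize(a,(700,300)),cv2.resize(b,(700,300))]))
```

```text
near [ 0.5882 -0.0149  0.072 ] [ 0.599  -0.0206  0.0042]
right [ 0.5353 -0.2787  0.072 ] [ 0.5404 -0.2968  0.0227]
blue [ 0.6362 -0.2507  0.072 ] [ 0.6474 -0.2684  0.0195]
cap [0.5198 0.227  0.04  ] [0.5198 0.2271 0.0395]
sand [ 0.5488 -0.1323  0.022 ] [ 0.5487 -0.1322  0.0223]
(0.5912109017372131, -0.015789207071065903) 0.03340723365545273 451
(0.5389891862869263, -0.2792407274246216) 0.03359587863087654 500
((522.2620239257812, 230.8636474609375), (64.32487487792969, 40.28464889526367), 71.5516357421875) [0.5215824  0.22918195 0.03981472] 721
((522.4171142578125, 231.46412658691406), (66.62698364257812, 40.29302978515625), 71.3824462890625)
```

View pics/c1.png

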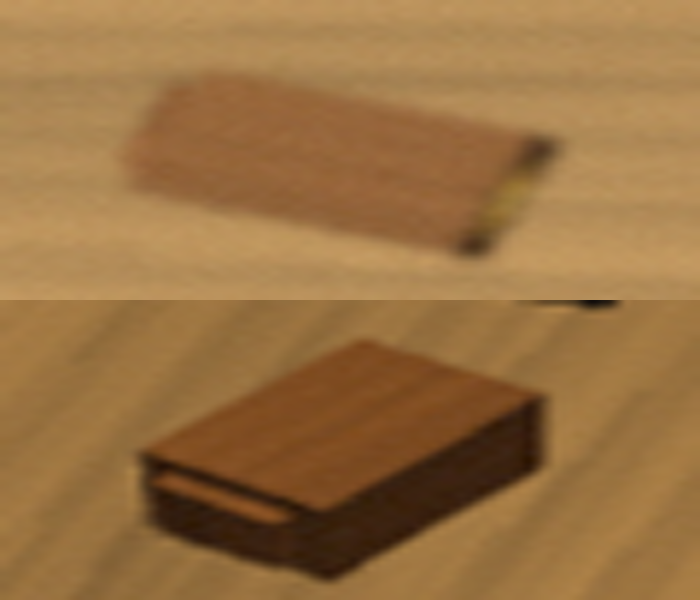

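```bash
cat >> h.py <<'E'
def Rm(x,z):  # tool axes: z dir, x approx
    z=np.array(z,float);z/=np.linalg.norm(z);x=np.array(x,float);x-=z*(x@z);x/=np.linalg.norm(x)
    return np.column_stack([x,np.cross(z,x),z])
def go(grasp,M,base=None,off=.167):
    s=read_state() ; T=R.from_rotvec(s['orientation']).as_matrix(); p=s['tool_pos']
    if M is None: M=T
    tgt=np.array(grasp)-off*M[:,2]
    print('shift',(T.T@(tgt-p)).round(4),'turn',R.from_matrix(T.T@M).as_rotvec().round(4),'q',s['q'].round(3),'grasp',(p+.167*T[:,2]).round(4),'f',s['force'].round(1),'open',round(s['opening'],4),'t',s['t'])
    open('log.txt','a').write(repr([list(s['q']),list(p),list(s['orientation'])])+'\n')
E
python3 - <<'E'
from h import *
T=R.from_rotvec(read_state()['orientation']).as_matrix();print(T.round(3))
go([.539,-.279,.2],Rm([.965,.26,0],[0,0,-1]))
go([.539,-.279,.2],Rm([-.965,-.26,0],[0,0,-1]))
E
```

```text
[[ 0.93   0.367 -0.   ]
 [ 0.367 -0.93   0.002]
 [ 0.    -0.002 -1.   ]]
shift [ 0.3989 -0.1424  0.0371] turn [-1.600e-03 -1.000e-04  1.126e-01] q [-1.28   0.131  1.489  0.     1.523 -0.085] grasp [ 0.2201 -0.5577  0.2368] f [-0.1  0.1 -0.1] open 0.093 t 0.1
shift [ 0.3989 -0.1424  0.0371] turn [ 1.0000e-04 -2.5000e-03 -3.0289e+00] q [-1.28   0.131  1.489  0.     1.523 -0.085] grasp [ 0.2201 -0.5577  0.2368] f [-0.1  0.1 -0.1] open 0.093 t 0.1
```

Request:
carry_out --targets '[{"x": 0.399,"y": -0.1424,"z": 0.037,"az": 0.113},{"x": 0.399,"y": -0.1424,"z": 0.037,"az": 0.113},{"x": 0.399,"y": -0.1424,"z": 0.037,"az": 0.113},{"x": 0.399,"y": -0.1424,"z": 0.037,"az": 0.113},{"x": 0.399,"y": -0.1424,"z": 0.037,"az": 0.113},{"x": 0.399,"y": -0.1424,"z": 0.037,"az": 0.113},{"x": 0.399,"y": -0.1424,"z": 0.037,"az": 0.113},{"x": 0.399,"y": -0.1424,"z": 0.037,"az": 0.113}]'

```text
schema error: expected keys hand, x, y, z, ax, ay, az
```

Run:
```python
from h import *
go([.539,-.279,.068],Rm([.965,.26,0],[0,0,-1]))
im,d,p=snap('wrist','w1'); print(p)
a=np.load('pics/w1.npz'); v,u=np.mgrid[0:480:2,0:640:2]
M=R.from_rotvec(p['rotation']).as_matrix()
rays=np.stack([(u-p['cx'])/p['fx'],-(v-p['cy'])/p['fy'],-np.ones(u.shape)],-1)
P=p['position']+(rays@M.T)*d[::2,::2,None]
k=(P[...,2]>.066)&(P[...,2]<.078)&(np.hypot(P[...,0]-.539,P[...,1]+.279)<.05)
print(k.sum(),cv2.minEnclosingCircle(P[k][:,:2].astype(np.float32)))
```

```text
shift [ 0.3989 -0.1422  0.1691] turn [-1.600e-03 -1.000e-04  1.126e-01] q [-1.28   0.131  1.489  0.     1.523 -0.085] grasp [ 0.2201 -0.5577  0.2368] f [-0.1  0.1 -0.1] open 0.093 t 0.1
{'fx': 341.4904593604271, 'fy': 341.4904593604271, 'cx': 317.00078416177394, 'cy': 242.59212096125066, 'position': array([ 0.28181975, -0.53355171,  0.38206844]), 'rotation': array([-0.21288325,  0.14595636, -1.18833394])}
0 ((0.0, 0.0), 0.0)
```

View pics/w1.png

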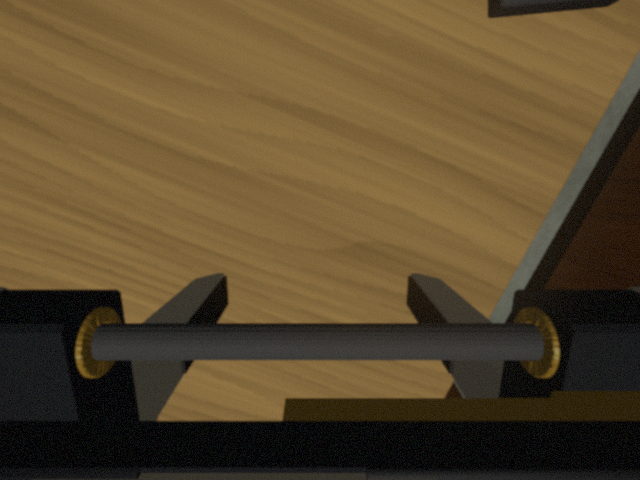

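The arm had not moved (all keys are required); the wrist view shows only bench between the fingers.

Request:
carry_out --targets '[{"hand": 100,"x": 0.399,"y": -0.1424,"z": 0.037,"ax": 0,"ay": 0,"az": 0.113},{"hand": 100,"x": 0.399,"y": -0.1424,"z": 0.037,"ax": 0,"ay": 0,"az": 0.113},{"hand": 100,"x": 0.399,"y": -0.1424,"z": 0.037,"ax": 0,"ay": 0,"az": 0.113},{"hand": 100,"x": 0.399,"y": -0.1424,"z": 0.037,"ax": 0,"ay": 0,"az": 0.113},{"hand": 100,"x": 0.399,"y": -0.1424,"z": 0.037,"ax": 0,"ay": 0,"az": 0.113},{"hand": 100,"x": 0.399,"y": -0.1424,"z": 0.037,"ax": 0,"ay": 0,"az": 0.113},{"hand": 100,"x": 0.399,"y": -0.1424,"z": 0.037,"ax": 0,"ay": 0,"az": 0.113},{"hand": 100,"x": 0.399,"y": -0.1424,"z": 0.037,"ax": 0,"ay": 0,"az": 0.113}]'

```text
t: 1.15
tool_pos: [0.541, -0.2763, 0.3666]
orientation: [-3.112, -0.419, 0.001]
force: [-0.1, 0.3, 0.7]
opening: 0.0932
gripper_force: 0.0
```

```bash
cat >> h.py <<'E'
def cloud(n,f,st=1):
    im,d,p=snap(n,f); v,u=np.mgrid[0:480:st,0:640:st]
    M=R.from_rotvec(p['rotation']).as_matrix()
    rays=np.stack([(u-p['cx'])/p['fx'],-(v-p['cy'])/p['fy'],-np.ones(u.shape)],-1)
    P=p['position']+(rays@M.T)*d[::st,::st,None]; P[d[::st,::st]==0]=9
    return im,P
E
python3 - <<'E'
from h import *
go([.539,-.279,.068],Rm([.965,.26,0],[0,0,-1]))
im,P=cloud('wrist','w2')
k=(P[...,2]>.066)&(P[...,2]<.078)&(np.hypot(P[...,0]-.539,P[...,1]+.279)<.045)
print(k.sum(),cv2.minEnclosingCircle(P[k][:,:2].astype(np.float32)),P[k].min(0),P[k].max(0))
E
```

```text
shift [-0.0026  0.0023  0.1316] turn [-0.0017  0.0005  0.0043] q [-5.570e-01  1.710e-01  1.513e+00  1.000e-03  1.459e+00  7.460e-01] grasp [ 0.5409 -0.276   0.1996] f [-0.1  0.3  0.7] open 0.0932 t 1.15
1883 ((0.538407027721405, -0.2801244556903839), 0.03298060968518257) [ 0.50603913 -0.31268613  0.06600217] [ 0.57110168 -0.24750258  0.07290569]
```

Request:
carry_out --targets '[{"hand": 100,"x": -0.003,"y": 0.003,"z": 0.05,"ax": 0,"ay": 0,"az": 0.004},{"hand": 100,"x": -0.003,"y": 0.003,"z": 0.09,"ax": 0,"ay": 0,"az": 0.004},{"hand": 100,"x": -0.003,"y": 0.003,"z": 0.132,"ax": 0,"ay": 0,"az": 0.004},{"hand": 100,"x": -0.003,"y": 0.003,"z": 0.132,"ax": 0,"ay": 0,"az": 0.004},{"hand": 50,"x": -0.003,"y": 0.003,"z": 0.132,"ax": 0,"ay": 0,"az": 0.004},{"hand": 50,"x": -0.003,"y": 0.003,"z": 0.132,"ax": 0,"ay": 0,"az": 0.004},{"hand": 50,"x": -0.003,"y": 0.003,"z": 0.132,"ax": 0,"ay": 0,"az": 0.004},{"hand": 50,"x": -0.003,"y": 0.003,"z": 0.132,"ax": 0,"ay": 0,"az": 0.004}]' --newtons 12

```text
t: 2.2
tool_pos: [0.5376, -0.2832, 0.2374]
orientation: [3.114, 0.405, 0.003]
force: [-0.3, 0.5, 6.2]
opening: 0.065
gripper_force: 12.0
```

Run:
```python
from h import *
s=read_state();print(s['gripper_force'])
go([.538,-.279,.20],None)
go([.591,-.016,.20],Rm([.965,.26,0],[0,0,-1]))
```

```text
11.96424706936341
shift [ 0.0014 -0.004  -0.1296] turn [0. 0. 0.] q [-0.569  0.286  1.626  0.     1.227  0.743] grasp [ 0.538  -0.2834  0.0704] f [-0.3  0.5  6.2] open 0.065 t 2.2
shift [ 0.1203 -0.2444 -0.1299] turn [ 0.0019 -0.0018 -0.0042] q [-0.569  0.286  1.626  0.     1.227  0.743] grasp [ 0.538  -0.2834  0.0704] f [-0.3  0.5  6.2] open 0.065 t 2.2
```

Request:
carry_out --targets '[{"hand": 50,"x": 0,"y": 0,"z": -0.03,"ax": 0,"ay": 0,"az": 0},{"hand": 50,"x": 0,"y": 0,"z": -0.08,"ax": 0,"ay": 0,"az": 0},{"hand": 50,"x": 0,"y": 0,"z": -0.13,"ax": 0,"ay": 0,"az": 0},{"hand": 50,"x": 0.12,"y": -0.244,"z": -0.13,"ax": 0,"ay": 0,"az": 0},{"hand": 50,"x": 0.12,"y": -0.244,"z": -0.13,"ax": 0,"ay": 0,"az": 0},{"hand": 50,"x": 0.12,"y": -0.244,"z": -0.13,"ax": 0,"ay": 0,"az": 0},{"hand": 50,"x": 0.12,"y": -0.244,"z": -0.13,"ax": 0,"ay": 0,"az": 0},{"hand": 50,"x": 0.12,"y": -0.244,"z": -0.13,"ax": 0,"ay": 0,"az": 0}]'

```text
t: 3.2
tool_pos: [0.5907, -0.0129, 0.3658]
orientation: [-3.114, -0.411, -0.0]
force: [0.8, -0.3, -0.2]
opening: 0.0654
gripper_force: 11.9
```

Request:
carry_out --targets '[{"hand": 50,"x": 0,"y": 0,"z": 0,"ax": 0,"ay": 0,"az": 0},{"hand": 50,"x": 0,"y": 0,"z": 0,"ax": 0,"ay": 0,"az": 0},{"hand": 50,"x": 0,"y": 0,"z": 0,"ax": 0,"ay": 0,"az": 0}]'

```text
t: 3.58
tool_pos: [0.5904, -0.0179, 0.3657]
orientation: [3.115, 0.402, -0.0]
force: [-0.3, -0.4, -0.4]
opening: 0.065
gripper_force: 11.9
```

Run:
```python
from h import *
go([.591,-.016,.094],None)
im,P=cloud('top','t2')
for z,a in ((.18,.225),(.066,.078)):
    k=(P[...,2]>z)&(P[...,2]<a)&(np.hypot(P[...,0]-.591,P[...,1]+.016)<.06); print(k.sum(),P[k].min(0),P[k].max(0))
im,P=cloud('side','s2')
c=cv2.resize(im[100:260,230:400],None,fx=3.5,fy=3.5); cv2.imwrite('pics/c2.png',c)
```

```text
shift [ 0.0011 -0.0018  0.1047] turn [0. 0. 0.] q [-0.117  0.126  1.564 -0.     1.451  1.197] grasp [ 0.5904 -0.018   0.1987] f [-0.3 -0.4 -0.4] open 0.065 t 3.575
178 [ 0.55848503 -0.04626829  0.18054037] [0.57653274 0.00208762 0.2039708 ]
125 [ 0.55893256 -0.043948    0.06612561] [0.57810018 0.00643716 0.07630244]
```

View pics/c2.png

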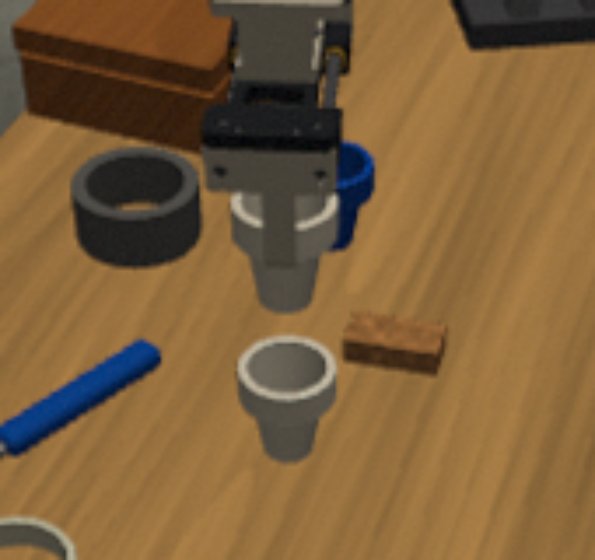

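Request:
carry_out --targets '[{"hand": 50,"x": 0.001,"y": -0.002,"z": 0.03,"ax": 0,"ay": 0,"az": 0},{"hand": 50,"x": 0.001,"y": -0.002,"z": 0.055,"ax": 0,"ay": 0,"az": 0},{"hand": 50,"x": 0.001,"y": -0.002,"z": 0.075,"ax": 0,"ay": 0,"az": 0},{"hand": 50,"x": 0.001,"y": -0.002,"z": 0.09,"ax": 0,"ay": 0,"az": 0},{"hand": 50,"x": 0.001,"y": -0.002,"z": 0.1,"ax": 0,"ay": 0,"az": 0},{"hand": 50,"x": 0.001,"y": -0.002,"z": 0.105,"ax": 0,"ay": 0,"az": 0},{"hand": 50,"x": 0.001,"y": -0.002,"z": 0.106,"ax": 0,"ay": 0,"az": 0},{"hand": 50,"x": 0.001,"y": -0.002,"z": 0.106,"ax": 0,"ay": 0,"az": 0}]'

```text
t: 4.68
tool_pos: [0.5916, -0.0144, 0.261]
orientation: [3.114, 0.405, 0.003]
force: [-0.8, -1.4, 4.4]
opening: 0.0652
gripper_force: 11.9
```

Request:
carry_out --targets '[{"hand": 50,"x": 0,"y": 0,"z": 0.002,"ax": 0,"ay": 0,"az": 0},{"hand": 50,"x": 0,"y": 0,"z": 0.003,"ax": 0,"ay": 0,"az": 0},{"hand": 50,"x": 0,"y": 0,"z": 0.003,"ax": 0,"ay": 0,"az": 0}]'

```text
t: 5.05
tool_pos: [0.5919, -0.0139, 0.2591]
orientation: [3.115, 0.406, 0.005]
force: [-2.9, 0.8, 12.0]
opening: 0.0639
gripper_force: 12.0
```

Run:
```python
from h import *
go([.591,-.016,.094],None)
im,P=cloud('top','t3')
k=(P[...,2]>.06)&(P[...,2]<.12)&(abs(P[...,0]-.562)<.008)&(abs(P[...,1]+.016)<.04); print(k.sum(),P[k].min(0),P[k].max(0))
```

```text
shift [-0.002   0.0017 -0.0019] turn [0. 0. 0.] q [-1.100e-01  2.220e-01  1.660e+00  1.000e-03  1.257e+00  1.201e+00] grasp [ 0.5925 -0.0138  0.0921] f [-2.9  0.8 12. ] open 0.0639 t 5.05
129 [ 0.55937623 -0.03606391  0.06014836] [0.569732   0.00389753 0.10037234]
```

Request:
carry_out --targets '[{"hand": 100,"x": 0,"y": 0,"z": -0.001,"ax": 0,"ay": 0,"az": 0},{"hand": 100,"x": 0,"y": 0,"z": -0.001,"ax": 0,"ay": 0,"az": 0},{"hand": 100,"x": 0,"y": 0,"z": -0.001,"ax": 0,"ay": 0,"az": 0},{"hand": 100,"x": 0,"y": 0,"z": -0.001,"ax": 0,"ay": 0,"az": 0},{"hand": 100,"x": 0,"y": 0,"z": -0.05,"ax": 0,"ay": 0,"az": 0},{"hand": 100,"x": 0,"y": 0,"z": -0.1,"ax": 0,"ay": 0,"az": 0},{"hand": 100,"x": 0,"y": 0,"z": -0.15,"ax": 0,"ay": 0,"az": 0},{"hand": 100,"x": 0,"y": 0,"z": -0.15,"ax": 0,"ay": 0,"az": 0}]'

```text
t: 6.1
tool_pos: [0.5922, -0.0142, 0.4127]
orientation: [3.113, 0.405, 0.015]
force: [0.2, 0.2, -0.1]
opening: 0.0934
gripper_force: 0.0
```

Run:
```python
from h import *
go([.591,-.016,.094],None)
im,P=cloud('wrist','w3')
for a,b in ((.09,.12),(.066,.08)):
    k=(P[...,2]>a)&(P[...,2]<b)&(np.hypot(P[...,0]-.591,P[...,1]+.016)<.045)
    if k.sum(): print(k.sum(),cv2.minEnclosingCircle(P[k][:,:2].astype(np.float32)),np.percentile(P[k],[2,50,98],axis=0))
Q=P[(P[...,2]>.09)&(P[...,2]<.12)&(np.hypot(P[...,0]-.591,P[...,1]+.016)<.045)]
A=np.c_[Q[:,:2]-[.591,-.016],np.ones(len(Q))]; print(np.linalg.lstsq(A,Q[:,2],rcond=None)[0])
im,P=cloud('side','s3')
cv2.imwrite('pics/c3.png',cv2.resize(im[170:250,270:370],None,fx=5,fy=5))
```

```text
shift [-0.0045  0.0003  0.1516] turn [0. 0. 0.] q [-0.111  0.102  1.505  0.     1.526  1.201] grasp [ 0.5938 -0.0144  0.2457] f [ 0.2  0.2 -0.1] open 0.0934 t 6.1
1630 ((0.5913039445877075, -0.014676791615784168), 0.032981112599372864) [[ 0.56085367 -0.045372    0.09086596]
 [ 0.5923154  -0.01447242  0.09410538]
 [ 0.62242516  0.01599611  0.09572101]]
589 ((0.5964999794960022, -0.012344932183623314), 0.03032168187201023) [[ 0.56776319 -0.03787107  0.06618444]
 [ 0.58081605 -0.01674946  0.07310534]
 [ 0.62338117  0.01306324  0.0798054 ]]
[0.00260968 0.00372088 0.09394294]
```

View pics/c3.png

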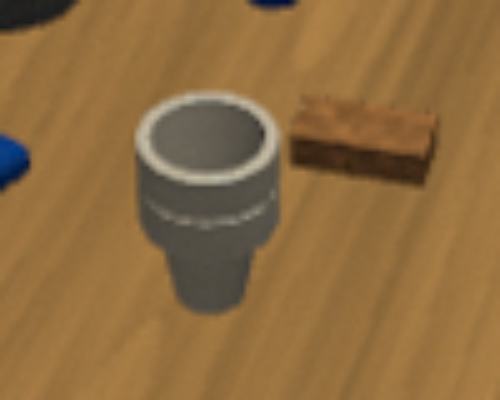

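```bash
cat >> h.py <<'E'
th=np.radians(35); H=np.array([-.316,-.948,0]); H/=np.linalg.norm(H); Z=np.array([0,0,1.])
zt=-Z*np.cos(th)-H*np.sin(th); yt=np.array([.948,-.316,0]); yt/=np.linalg.norm(yt)
MG=np.column_stack([np.cross(yt,zt),yt,zt])
zf=H*np.cos(th)-Z*np.sin(th); MF=np.column_stack([np.cross(yt,zf),yt,zf])
E
python3 - <<'E'
from h import *
g=np.array([.5212,.2285,.027])
go(g-.12*zt+[0,0,.03],MG)
E
```

```text
shift [-0.0959 -0.1148  0.1147] turn [ 0.3028  0.5589 -0.958 ] q [-0.111  0.105  1.511  0.     1.524  1.201] grasp [ 0.5912 -0.0141  0.2399] f [-0.2 -0.4 -1. ] open 0.0927 t 6.2
```

Request:
carry_out --targets '[{"hand": 80,"x": -0.016,"y": -0.019,"z": 0.019,"ax": 0.05,"ay": 0.093,"az": -0.16},{"hand": 80,"x": -0.032,"y": -0.038,"z": 0.038,"ax": 0.1,"ay": 0.186,"az": -0.32},{"hand": 80,"x": -0.048,"y": -0.057,"z": 0.057,"ax": 0.151,"ay": 0.279,"az": -0.479},{"hand": 80,"x": -0.064,"y": -0.077,"z": 0.076,"ax": 0.202,"ay": 0.373,"az": -0.639},{"hand": 80,"x": -0.08,"y": -0.096,"z": 0.096,"ax": 0.252,"ay": 0.466,"az": -0.798},{"hand": 80,"x": -0.096,"y": -0.115,"z": 0.115,"ax": 0.303,"ay": 0.559,"az": -0.958},{"hand": 80,"x": -0.096,"y": -0.115,"z": 0.115,"ax": 0.303,"ay": 0.559,"az": -0.958},{"hand": 80,"x": -0.096,"y": -0.115,"z": 0.115,"ax": 0.303,"ay": 0.559,"az": -0.958}]'

```text
t: 7.2
tool_pos: [0.4689, 0.0721, 0.2912]
orientation: [-2.194, -1.575, -0.687]
force: [-0.4, -0.6, 0.3]
opening: 0.0742
gripper_force: 0.0
```

```bash
cat >> h.py <<'E'
from scipy.optimize import least_squares
def fk(q,p,s):
    a1,d1,L2,e,L3,d6=p; A=R.from_euler('z',q[0])*R.from_euler('y',q[1])
    B=A*R.from_euler('y',q[2]); C=B*R.from_euler('ZYZ',[s*q[3],q[4],q[5]])
    pos=R.from_euler('z',q[0]).apply([a1,0,d1])+A.apply([0,0,L2])+B.apply([e,0,L3])+C.apply([0,0,d6])
    return pos,(C*R.from_euler('z',np.pi/2)).as_matrix()
def ik(pos,M,p,s,q0):
    lo=np.array([-2.96,-.89,.02,-1.34,0,-2.66]);hi=np.array([2.96,2.26,2.5,4.48,2.73,2.66])
    def f(q):
        a,b=fk(q,p,s); return np.r_[(a-pos)*10,R.from_matrix(b.T@M).as_rotvec()]
    r=least_squares(f,np.clip(q0,lo+.01,hi-.01),bounds=(lo,hi)); return r.x,np.abs(r.fun).max()
E
python3 - <<'E'
from h import *
g=np.array([.5212,.2285,.027])
go(g,MG)
D=[eval(l) for l in open('log.txt')]
for s in (1,-1):
    def f(p):
        o=[]
        for q,x,w in D:
            a,b=fk(q,p,s); o+=list((a-x)*10)+list(R.from_matrix(b.T@R.from_rotvec(w).as_matrix()).as_rotvec())
        return np.array(o)
    r=least_squares(f,[0,.4,.4,0,.4,.1]); print(s,r.x.round(4),np.abs(r.fun).max())
    if np.abs(r.fun).max()<.1:
        for dg in (0,30,60,-30,-60,90,-90,150,180):
            Y=R.from_euler('z',dg,degrees=True).as_matrix()
            M=Y@MF; t=np.array([.591,-.0147,.172])-.167*M[:,2]
            best=min((ik(t,M,r.x,s,np.array(D[-1][0])+d) for d in ([0]*6,[0,0,0,1.3,0,0],[0,0,0,-1.3,0,0],[0,0,0,3,0,0])),key=lambda k:k[1]); print(dg,best[0].round(2),round(best[1],4))
E
```

```text
shift [-0.0162  0.0004  0.144 ] turn [-0.0009  0.0015 -0.0041] q [-0.191 -0.201  2.09   0.644  1.238 -0.078] grasp [0.499  0.1628 0.1542] f [-0.4 -0.6  0.3] open 0.0742 t 7.2
1 [-0.0143  0.3953  0.3811  0.0663  0.5665  0.2751] 0.509476495065231
-1 [ 0.075  -0.0859  0.3061  0.037   0.485  -0.2468] 1.21388804614487
```

```bash
cat > fit.py <<'E'
from h import *
D=[eval(l) for l in open('log.txt')]
def f(p):
    o=[]
    for q,x,w in D:
        a,b=fk(q,p,1); o+=list((a-x)*10)+list(R.from_matrix(b.T@R.from_rotvec(w).as_matrix()).as_rotvec())
    return np.array(o)
r=min((least_squares(f,x0) for x0 in ([0,.4,.4,0,.4,.1],[.05,.3,.4,0,.4,.1],[0,.3,.4,.1,.3,.15])),key=lambda r:r.cost)
E
python3 - <<'E'
from fit import *
print(r.x.round(4)); print(r.fun.reshape(-1,6).round(3)); print([np.round(d[0],3) for d in D[::3]])
E
```

```text
[-0.0143  0.3953  0.3811  0.0663  0.5665  0.2751]
[[-0.491 -0.146  0.001  0.     0.    -0.   ]
 [-0.491 -0.146  0.001  0.     0.    -0.   ]
 [-0.491 -0.146  0.001  0.     0.    -0.   ]
 [-0.27  -0.434 -0.008 -0.     0.    -0.   ]
 [-0.276 -0.431 -0.038 -0.     0.    -0.   ]
 [-0.276 -0.431 -0.038 -0.     0.    -0.   ]
 [-0.064 -0.508 -0.008 -0.     0.    -0.   ]
 [-0.06  -0.508 -0.032 -0.     0.    -0.   ]
 [-0.051 -0.509  0.003  0.     0.    -0.   ]
 [-0.058 -0.509  0.002  0.     0.    -0.   ]
 [-0.003 -0.037  0.118  0.     0.     0.   ]]
[array([-1.28 ,  0.131,  1.489,  0.   ,  1.523, -0.085]), array([-5.570e-01,  1.710e-01,  1.513e+00,  1.000e-03,  1.459e+00,
        7.460e-01]), array([-0.117,  0.126,  1.564, -0.   ,  1.451,  1.197]), array([-0.111,  0.105,  1.511,  0.   ,  1.524,  1.201])]
```

```bash
sed -i 's/a1,d1,L2,e,L3,d6=p;/a1,d1,L2,e,L3,d6,b=p;/; s/apply(\[a1,0,d1\])/apply([a1,b,d1])/' h.py; sed -i 's/,\.1\]/,.1,.05]/g; s/,\.15\]/,.15,.05]/' fit.py
python3 - <<'E'
from fit import *
print(r.x.round(4)); print(r.fun.reshape(-1,6)[::2].round(3))
for dg in (0,30,60,-30,-60,90,150,180):
    Y=R.from_euler('z',dg,degrees=True).as_matrix()
    M=Y@MF; t=np.array([.591,-.0147,.172])-.167*M[:,2]
    best=min((ik(t,M,r.x,1,np.array(D[-1][0])+d) for d in ([0]*6,[0,0,0,1.3,0,0],[0,0,0,-1.3,0,0],[0,0,0,3,0,0])),key=lambda k:k[1]); print(dg,best[0].round(2),round(best[1],4))
E
```

```text
[0.     0.3181 0.3691 0.0616 0.5534 0.1914 0.0512]
[[ 0.  0.  0.  0.  0. -0.]
 [ 0.  0.  0.  0.  0. -0.]
 [ 0. -0.  0. -0.  0. -0.]
 [ 0.  0.  0. -0.  0. -0.]
 [ 0.  0.  0.  0.  0. -0.]
 [ 0. -0.  0.  0.  0.  0.]]
0 [ 0.3   0.66  1.23 -0.77  1.85  0.64] 0.0
30 [ 0.39  0.33  1.67 -0.94  1.47  0.46] 0.0
60 [ 0.36 -0.05  2.1  -1.11  1.02  0.23] 0.0
-30 [ 0.16  0.93  0.82 -0.57  2.18  0.87] 0.0
-60 [-0.01  1.11  0.53 -0.26  2.43  1.25] 0.0
90 [ 0.09 -0.48  2.44 -0.93  0.42 -0.44] 0.0
150 [-0.66 -0.09  2.18  1.18  1.16  2.66] 0.0999
180 [-0.62  0.28  1.73  0.9   1.54  2.61] 0.0
```

Run:
```python
from h import *
im,P=cloud('wrist','w4')
k=(P[...,2]>.034)&(P[...,2]<.046)&(np.hypot(P[...,0]-.521,P[...,1]-.229)<.05)
print(k.sum(),cv2.minAreaRect(P[k][:,:2].astype(np.float32)*1000),np.median(P[k][:,2]))
go([.5212,.2285,.027],MG)
cv2.imwrite('pics/w4s.png',im)
```

```text
3188 ((521.2581787109375, 228.10101318359375), (60.93239212036133, 40.0395393371582), 71.23516845703125) 0.03825456347905756
shift [-0.0168 -0.0003  0.1446] turn [ 0.0003  0.0014 -0.0031] q [-0.191 -0.201  2.089  0.644  1.238 -0.078] grasp [0.4997 0.1628 0.155 ] f [-0.4 -0.4  0.5] open 0.074 t 7.25
```

View pics/w4s.png

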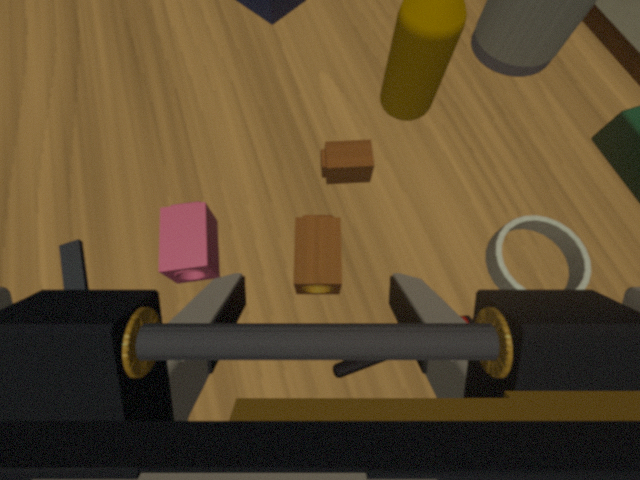

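Request:
carry_out --targets '[{"hand": 80,"x": -0.017,"y": 0,"z": 0.03,"ax": 0,"ay": 0.001,"az": -0.003},{"hand": 80,"x": -0.017,"y": 0,"z": 0.075,"ax": 0,"ay": 0.001,"az": -0.003},{"hand": 80,"x": -0.017,"y": 0,"z": 0.12,"ax": 0,"ay": 0.001,"az": -0.003},{"hand": 80,"x": -0.017,"y": 0,"z": 0.1445,"ax": 0,"ay": 0.001,"az": -0.003},{"hand": 80,"x": -0.017,"y": 0,"z": 0.1445,"ax": 0,"ay": 0.001,"az": -0.003},{"hand": 80,"x": -0.017,"y": 0,"z": 0.1445,"ax": 0,"ay": 0.001,"az": -0.003}]' --newtons 30

```text
t: 8.0
tool_pos: [0.4915, 0.1376, 0.1649]
orientation: [-2.189, -1.582, -0.693]
force: [-0.1, -0.0, 0.6]
opening: 0.0745
gripper_force: 0.0
```

Run:
```python
from h import *
go([.5212,.2282,.027],MG)
```

```text
shift [-0.001  -0.0004  0.0006] turn [ 0.0007 -0.0011  0.0028] q [-0.039  0.091  2.081  0.757  0.932 -0.175] grasp [0.5219 0.2286 0.0282] f [-0.1 -0.   0.6] open 0.0745 t 8.0
```

Good: close, then lift.

Request:
carry_out --targets '[{"hand": 30,"x": 0,"y": 0,"z": 0,"ax": 0,"ay": 0,"az": 0},{"hand": 30,"x": 0,"y": 0,"z": 0,"ax": 0,"ay": 0,"az": 0},{"hand": 30,"x": 0,"y": 0,"z": 0,"ax": 0,"ay": 0,"az": 0},{"hand": 30,"x": 0,"y": 0,"z": 0,"ax": 0,"ay": 0,"az": 0},{"hand": 30,"x": 0,"y": 0,"z": 0,"ax": 0,"ay": 0,"az": 0},{"hand": 30,"x": 0,"y": 0,"z": 0,"ax": 0,"ay": 0,"az": 0}]' --newtons 30

```text
t: 8.75
tool_pos: [0.4906, 0.1379, 0.1638]
orientation: [-2.188, -1.582, -0.692]
force: [-2.0, -2.5, 3.5]
opening: 0.0398
gripper_force: 30.0
```

```bash
cat >> h.py <<'E'
PK=[0.,0.3181,0.3691,0.0616,0.5534,0.1914,0.0512]
E
python3 - <<'E'
from h import *
from fit import r
s=read_state(); T=R.from_rotvec(s['orientation']).as_matrix(); p=s['tool_pos']
c=np.array([.5212,.2282,.02]); rel=T.T@(c-p); hrel=T.T@np.array([np.cos(np.radians(71.3+180)),np.sin(np.radians(71.3+180)),0]); print('rel',rel,hrel,s['opening'],s['gripper_force'])
np.savez('rel.npz',rel=rel,h=hrel)
# lift along
go(p+.167*T[:,2]+[0,0,.25],None)
# stage: rotate in place at height, via waypoints
Y=R.from_euler('z',20,degrees=True).as_matrix(); M=Y@MF
# exact correction so hrel maps to +Z
a=M@hrel; M=R.align_vectors([Z],[a])[0].as_matrix()@M; print(M@hrel)
q=s['q']
A=(R.from_matrix(T),p+[0,0,.25]); t=np.array([.591,-.0147,.172])-M@rel
B=(R.from_matrix(M),np.array([.591,-.0147,.30])-M@rel)
print('B',B[1],'F',t,'TtoB shift',T.T@(B[1]-p),'turn',(A[0].inv()*B[0]).as_rotvec())
from scipy.spatial.transform import Slerp
S=Slerp([0,1],R.concatenate([A[0],B[0]]))
for P0,R0 in [(p+[0,0,.1],A[0]),A]+[((1-u)*(A[1]+T@rel)+u*(B[1]+M@rel)-S(u).apply(rel),S(u)) for u in np.linspace(0,1,11)]+[(t,B[0])]:
    q,e=ik(P0,R0.as_matrix(),r.x,1,q); print(P0.round(3),q.round(2),round(e,4))
E
```

```text
rel [-0.00457713  0.00051283  0.17253424] [-0.81847946 -0.00707065 -0.57449227] 0.03983852374731786 30.000853152014315
shift [ 0.1436  0.0003 -0.2046] turn [0. 0. 0.] q [-0.039  0.092  2.083  0.758  0.931 -0.176] grasp [0.5209 0.2289 0.0272] f [-2.  -2.5  3.5] open 0.0398 t 8.75
[ 1.40477086e-18 -9.30364551e-18  1.00000000e+00]
B [0.58723213 0.12909959 0.39537693] F [0.58723213 0.12909959 0.26737693] TtoB shift [ 0.15097221  0.09471036 -0.17677966] turn [-0.05758442 -1.55465282 -0.3804793 ]
[0.491 0.138 0.264] [-0.04 -0.1   2.05  0.67  1.1  -0.01] 0.0Traceback (most recent call last):
  File "<stdin>", line 19, in <module>
AttributeError: 'numpy.ndarray' object has no attribute 'as_matrix'
```

```bash
cat > plan.py <<'E'
from fit import *
from scipy.spatial.transform import Slerp
z=np.load('rel.npz'); rel=z['rel']; hrel=z['h']
Y=R.from_euler('z',20,degrees=True).as_matrix(); M=Y@MF
M=R.align_vectors([Z],[M@hrel])[0].as_matrix()@M
E
python3 - <<'E'
from plan import *
s=read_state(); T=R.from_rotvec(s['orientation']).as_matrix(); p=s['tool_pos']; q=s['q']
A=R.from_matrix(T); B=R.from_matrix(M); cA=p+T@rel+[0,0,.25]; cB=np.array([.591,-.0147,.27])
S=Slerp([0,1],R.concatenate([A,B]))
for P0,R0 in [(p+[0,0,.1],A),(p+[0,0,.25],A)]+[((1-u)*cA+u*cB-S(u).apply(rel),S(u)) for u in np.linspace(0,1,9)]+[(np.array([.591,-.0147,.172])-M@rel,B)]:
    q,e=ik(P0,R0.as_matrix(),r.x,1,q); print(P0.round(3),q.round(2),round(e,4))
E
```

```text
[0.491 0.138 0.264] [-0.04 -0.1   2.05  0.67  1.1  -0.01] 0.0
[0.491 0.138 0.414] [-0.04 -0.25  1.9   0.6   1.35  0.19] 0.0
[0.491 0.138 0.414] [-0.04 -0.25  1.9   0.6   1.35  0.19] 0.0
[0.506 0.136 0.43 ] [ 0.03 -0.19  1.79  0.39  1.4   0.26] 0.0
[0.522 0.137 0.439] [ 0.09 -0.12  1.69  0.19  1.46  0.32] 0.0
[0.536 0.14  0.442] [ 0.16 -0.04  1.6  -0.    1.52  0.35] 0.0
[0.549 0.142 0.439] [ 0.23  0.04  1.53 -0.19  1.57  0.38] 0.0
[0.561 0.144 0.429] [ 0.28  0.12  1.48 -0.37  1.62  0.39] 0.0
[0.571 0.143 0.413] [ 0.33  0.19  1.46 -0.54  1.66  0.39] 0.0
[0.58  0.138 0.391] [ 0.36  0.27  1.45 -0.72  1.69  0.39] 0.0
[0.587 0.129 0.365] [ 0.38  0.34  1.46 -0.89  1.71  0.39] 0.0
[0.587 0.129 0.267] [ 0.38  0.45  1.52 -0.88  1.61  0.52] 0.0
```

Request:
carry_out --targets '[{"hand": 30,"x": 0.014,"y": 0,"z": -0.02,"ax": 0,"ay": 0,"az": 0},{"hand": 30,"x": 0.029,"y": 0,"z": -0.041,"ax": 0,"ay": 0,"az": 0},{"hand": 30,"x": 0.057,"y": 0,"z": -0.082,"ax": 0,"ay": 0,"az": 0},{"hand": 30,"x": 0.086,"y": 0,"z": -0.123,"ax": 0,"ay": 0,"az": 0},{"hand": 30,"x": 0.115,"y": 0,"z": -0.164,"ax": 0,"ay": 0,"az": 0},{"hand": 30,"x": 0.143,"y": 0,"z": -0.204,"ax": 0,"ay": 0,"az": 0},{"hand": 30,"x": 0.143,"y": 0,"z": -0.204,"ax": 0,"ay": 0,"az": 0}]'

```text
t: 9.62
tool_pos: [0.4912, 0.138, 0.4178]
orientation: [-2.188, -1.586, -0.702]
force: [-0.3, 0.1, -0.3]
opening: 0.0394
gripper_force: 30.0
```

```bash
cat > rows.py <<'E'
from plan import *
def rows(cB,n):
    s=read_state(); A=R.from_rotvec(s['orientation']); p=s['tool_pos']; T=A.as_matrix(); B=R.from_matrix(M); cA=p+T@rel
    S=Slerp([0,1],R.concatenate([A,B]))
    print('cap at',cA.round(4),'h',(T@hrel).round(4),'open',s['opening'],s['gripper_force'])
    for u in np.linspace(0,1,n+1)[1:]:
        c=(1-u)*cA+u*np.array(cB)-S(u).apply(rel)
        print((T.T@(c-p)).round(3).tolist(),(A.inv()*S(u)).as_rotvec().round(3).tolist())
E
python3 -c "
from rows import *
rows([.591,-.0147,.27],12)"
```

```text
cap at [0.5229 0.2284 0.2742] h [-0.3205 -0.9473 -0.0027] open 0.039373757469660424 29.999830783344805
[0.008, 0.011, -0.008] [-0.004, -0.13, -0.032]
[0.015, 0.02, -0.012] [-0.008, -0.259, -0.064]
[0.021, 0.03, -0.014] [-0.012, -0.389, -0.095]
[0.026, 0.038, -0.014] [-0.016, -0.519, -0.127]
[0.03, 0.046, -0.011] [-0.02, -0.648, -0.159]
[0.031, 0.054, -0.005] [-0.024, -0.778, -0.191]
[0.031, 0.061, 0.002] [-0.029, -0.908, -0.223]
[0.028, 0.068, 0.011] [-0.033, -1.037, -0.255]
[0.022, 0.074, 0.021] [-0.037, -1.167, -0.286]
[0.013, 0.081, 0.032] [-0.041, -1.297, -0.318]
[0.002, 0.087, 0.044] [-0.045, -1.426, -0.35]
[-0.013, 0.094, 0.056] [-0.049, -1.556, -0.382]
```

Request:
carry_out --targets '[{"hand": 30,"x": 0.008,"y": 0.011,"z": -0.008,"ax": -0.004,"ay": -0.13,"az": -0.032},{"hand": 30,"x": 0.015,"y": 0.02,"z": -0.012,"ax": -0.008,"ay": -0.259,"az": -0.064},{"hand": 30,"x": 0.021,"y": 0.03,"z": -0.014,"ax": -0.012,"ay": -0.389,"az": -0.095},{"hand": 30,"x": 0.026,"y": 0.038,"z": -0.014,"ax": -0.016,"ay": -0.519,"az": -0.127},{"hand": 30,"x": 0.03,"y": 0.046,"z": -0.011,"ax": -0.02,"ay": -0.648,"az": -0.159},{"hand": 30,"x": 0.031,"y": 0.054,"z": -0.005,"ax": -0.024,"ay": -0.778,"az": -0.191},{"hand": 30,"x": 0.031,"y": 0.061,"z": 0.002,"ax": -0.029,"ay": -0.908,"az": -0.223},{"hand": 30,"x": 0.031,"y": 0.061,"z": 0.002,"ax": -0.029,"ay": -0.908,"az": -0.223}]'

```text
t: 10.62
tool_pos: [0.5563, 0.1449, 0.4256]
orientation: [2.153, 1.915, -0.279]
force: [-0.3, 0.2, -1.2]
opening: 0.0399
gripper_force: 30.0
```

```bash
python3 -c "
from rows import *
rows([.591,-.0147,.27],6)"
```

```text
cap at [0.5597 0.0876 0.2629] h [-0.1169 -0.5968  0.7938] open 0.03991450216075401 29.999649468809366
[0.003, 0.006, 0.006] [-0.005, -0.108, -0.025]
[0.005, 0.011, 0.013] [-0.01, -0.215, -0.05]
[0.007, 0.016, 0.023] [-0.015, -0.323, -0.075]
[0.008, 0.021, 0.035] [-0.02, -0.431, -0.099]
[0.008, 0.025, 0.048] [-0.025, -0.539, -0.124]
[0.007, 0.029, 0.063] [-0.03, -0.646, -0.149]
```

Request:
carry_out --targets '[{"hand": 30,"x": 0.003,"y": 0.006,"z": 0.006,"ax": -0.005,"ay": -0.108,"az": -0.025},{"hand": 30,"x": 0.005,"y": 0.011,"z": 0.013,"ax": -0.01,"ay": -0.215,"az": -0.05},{"hand": 30,"x": 0.007,"y": 0.016,"z": 0.023,"ax": -0.015,"ay": -0.323,"az": -0.075},{"hand": 30,"x": 0.008,"y": 0.021,"z": 0.035,"ax": -0.02,"ay": -0.431,"az": -0.099},{"hand": 30,"x": 0.008,"y": 0.025,"z": 0.048,"ax": -0.025,"ay": -0.539,"az": -0.124},{"hand": 30,"x": 0.007,"y": 0.029,"z": 0.063,"ax": -0.03,"ay": -0.646,"az": -0.149},{"hand": 30,"x": 0.007,"y": 0.029,"z": 0.063,"ax": -0.03,"ay": -0.646,"az": -0.149},{"hand": 30,"x": 0.007,"y": 0.029,"z": 0.063,"ax": -0.03,"ay": -0.646,"az": -0.149}]'

```text
t: 11.62
tool_pos: [0.5876, 0.1279, 0.3689]
orientation: [1.624, 1.665, -0.84]
force: [-0.2, -0.5, 0.1]
opening: 0.0395
gripper_force: 30.0
```

```bash
python3 -c "
from rows import *
rows([.591,-.0147,.168],4)
im,P=cloud('top','t5')
k=(P[...,2]>.285)&(P[...,2]<.32)&(np.hypot(P[...,0]-.591,P[...,1]+.015)<.035)
print(k.sum(),cv2.minAreaRect(P[k][:,:2].astype(np.float32)*1000))
Q=P[k];A=np.c_[Q[:,:2]-[.591,-.015],np.ones(len(Q))]; print(np.linalg.lstsq(A,Q[:,2],rcond=None)[0])
im2,_=cloud('side','s5')
cv2.imwrite('pics/c5.png',np.hstack([cv2.resize(im[170:270,310:430],None,fx=3.3,fy=3.3),cv2.resize(im2[100:250,240:420],(396,330))]))
"
```

```text
cap at [ 0.5914 -0.0154  0.2729] h [-0.0058 -0.0052  1.    ] open 0.03952736567902208 29.99948391225189
[0.022, -0.0, 0.015] [0.0, -0.001, -0.002]
[0.043, -0.0, 0.03] [0.0, -0.003, -0.003]
[0.065, -0.0, 0.045] [0.001, -0.004, -0.005]
[0.087, -0.0, 0.06] [0.001, -0.005, -0.007]
941 ((590.7152709960938, -10.809961318969727), (65.76138305664062, 48.6402587890625), 0.711941123008728)
[ 0.03589    -0.13941108  0.29951596]
```

View pics/c5.png

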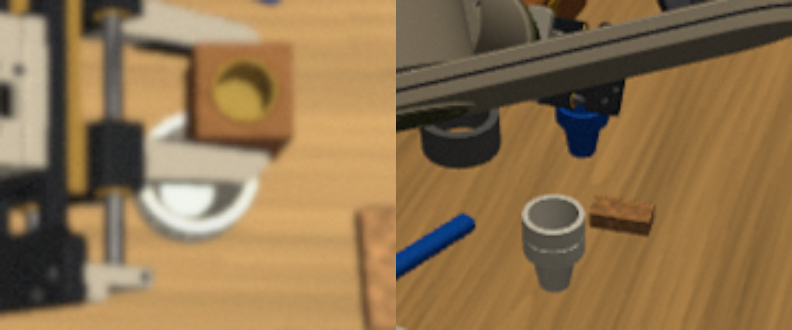

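Request:
carry_out --targets '[{"hand": 30,"x": 0.022,"y": 0,"z": 0.015,"ax": 0,"ay": -0.001,"az": -0.002},{"hand": 30,"x": 0.043,"y": 0,"z": 0.03,"ax": 0,"ay": -0.003,"az": -0.003},{"hand": 30,"x": 0.065,"y": 0,"z": 0.045,"ax": 0.001,"ay": -0.004,"az": -0.005},{"hand": 30,"x": 0.08,"y": 0,"z": 0.055,"ax": 0.001,"ay": -0.005,"az": -0.007},{"hand": 30,"x": 0.087,"y": 0,"z": 0.06,"ax": 0.001,"ay": -0.005,"az": -0.007},{"hand": 30,"x": 0.087,"y": 0,"z": 0.06,"ax": 0.001,"ay": -0.005,"az": -0.007},{"hand": 30,"x": 0.087,"y": 0,"z": 0.06,"ax": 0.001,"ay": -0.005,"az": -0.007},{"hand": 30,"x": 0.087,"y": 0,"z": 0.06,"ax": 0.001,"ay": -0.005,"az": -0.007}]'

```text
t: 12.72
tool_pos: [0.5879, 0.1292, 0.2642]
orientation: [1.614, 1.665, -0.848]
force: [0.6, -0.3, -0.9]
opening: 0.04
gripper_force: 30.0
```

```bash
python3 -c "
from rows import *
rows([.591,-.0147,.168],1)
im,P=cloud('top','t6')
hsv=cv2.cvtColor(im,cv2.COLOR_BGR2HSV)
k=(P[...,2]>.185)&(P[...,2]<.215)&(np.hypot(P[...,0]-.591,P[...,1]+.015)<.04)&(hsv[...,1]>90)
print(k.sum(),cv2.minAreaRect(P[k][:,:2].astype(np.float32)*1000))
Q=P[k];A=np.c_[Q[:,:2]-[.591,-.015],np.ones(len(Q))]; print(np.linalg.lstsq(A,Q[:,2],rcond=None)[0])
im2,_=cloud('side','s6')
cv2.imwrite('pics/c6.png',np.hstack([cv2.resize(im[170:270,310:430],None,fx=3.3,fy=3.3),cv2.resize(im2[100:250,240:420],(396,330))]))
"
```

```text
cap at [ 0.5919 -0.0149  0.1693] h [-0.0014  0.0033  1.    ] open 0.040003552584330394 29.99966208357364
[0.001, -0.001, 0.001] [0.001, 0.003, -0.001]
539 ((591.3959350585938, -14.08774185180664), (40.26774215698242, 39.9317626953125), 1.104384422302246)
[ 0.0210115  -0.004101    0.19815488]
```

View pics/c6.png

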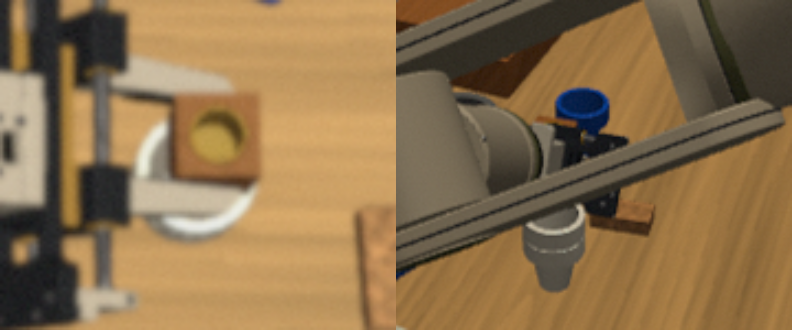

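```bash
python3 -c "
from h import *
print(robot.close_job())"
```

```text
the job is handed in; nothing more can be done
None
```

The job is handed in: the white cups are nested, upright and released, and the cap is held still with its hole straight up, centred to within about 1 mm and roughly 35 mm above the rim, after 13 s of robot time.

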